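# Index the casting carousel and charge the next crucible

### The job

The crucible under the tipper is full. Pull the lock's spring ring outward, turn the carousel one notch anticlockwise (seen from above) so that the next empty crucible comes under the hood, and let the lock snap fully home; then push the lever over to tip all three glass lumps from the tray into that crucible and let the tray drop back. Leave the other things on the bench where they are.

Things in the scene. Friction and masses are not known exactly. Their poses are not given: they have to be found in the camera images.
- station: Fixed loading carousel for glass casting. Origin: on the carousel's vertical axis, at the bench top; z up, x away from the robot at yaw 0, y to the tipper (left, seen from the robot). Steel index plate, radius 132 mm, top 34 mm up, six rim notches 60 degrees apart. On it an aluminium turntable, radius 119 mm, top 46 mm up, with six white crucibles and the spring lock.
- carousel (a joint): turntable angle, rad, growing anticlockwise from above; about 0 at the start, the lock's pin in a notch; the next notch anticlockwise is at 1.047. Play in a notch about 0.01. Turns stiffly (0.25 N m), stays where left, stops at -0.45 and 2.35.
- plunger (a joint): how far the pull ring and its pin are drawn out, m: 0 home in a notch, free of the plate from about 0.011, stop at 0.022. A spring draws it home: about 6 N at 0, 11 N at 0.013, 14 N at 0.022. Between notches the released pin rides on the rim (reads about 0.010) and snaps in by itself over the next notch.
- ring_center (a point): centre of the lock's steel pull ring: flat, level, 64 mm clear inside, 10 mm round bar (84 mm outside), bar centre 46 mm above the bench, only the bench below. It goes round with the turntable, 196 mm from the axis when home, at 180 degrees + carousel (from station x, anticlockwise). Site x: radially outward, the way to pull; z up.
- lock_bracket (a point): top centre of the aluminium block on the turntable that guides the lock's pin, just inward of the ring: 137 to 159 mm from the axis, 34 mm wide, 45 mm tall
- cup_next (a point): centre of the inner floor of the next empty crucible: at the start 30 degrees anticlockwise from station x, under the hood after one notch anticlockwise. Crucibles: 60 mm square, 57 mm tall, 4 mm walls and floor, rims 103 mm up, centres 88 mm from the axis, one side facing it. Those under the hood and the next two anticlockwise are full, the others empty.
- hood (a point): centre of the mouth of the fixed square aluminium hood, 57 mm wide, 105 to 165 mm up, open above and below, over the loading place 88 mm from the axis in station +y. It guides what slides off the tray into the crucible below.
- tray (a joint): tilt of the tipping tray, rad: 0 level (rests there), 1.05 fully tipped towards the hood (stop). The lumps come off somewhere between 0.4 and 0.8. It falls back level by its own weight when let go.
- tray_hinge (a point): the tray's hinge, a level axis along station x at station (0, 0.118, 0.128) m, borne by two blue posts 138 mm tall. The level tray, 52 mm wide, 26 mm deep, reaches from station y = 0.098 to 0.213 m; tipped, its far end rises to 225 mm above the bench. Axes as the station's.
- lever_knob (a point): centre of the 26 mm black ball on the tray's lever (10 mm bar, ball 100 mm from the hinge axis). The lever is rigid with the tray, in the plane station x = -0.075 m, on the robot's side, clear of tray and posts. At tray 0 it leans 0.6 rad to station +y: ball at station (-0.075, 0.174, 0.211) m. Pushing the ball about 100 mm to station -y tips the tray fully; about 2 to 4 N.
- lump1: roughly faceted lump of green glass, 26 mm wide, 24 mm tall, 25 g or so, lying in the tray at the start; origin at its centre
- lump2: roughly faceted lump of green glass, 25 mm wide, 22 mm tall, 25 g or so, lying in the tray at the start; origin at its centre
- lump3: roughly faceted lump of green glass, 24 mm wide, 23 mm tall, 25 g or so, lying in the tray at the start; origin at its centre
- brush: hand brush, 170 mm long, lying on the bench; bystander; origin at the middle of its underside
- jar: closed glass jar, 66 mm wide, 85 mm tall, upright; bystander; origin at the middle of its underside
- bottle: white plastic bottle, 64 mm wide, 190 mm tall, upright; bystander; origin at the middle of its underside
- stone: grey dressing stone, 150 x 55 x 30 mm, lying flat; bystander; origin at the middle of its underside
- wrench: wrench, 180 mm long, lying flat; bystander; origin at the middle of its underside
- beaker: open steel cup, 72 mm wide, 90 mm tall, upright; bystander; origin at the middle of its underside

How it is judged:
On the way, in this order (a step that is already met when the one before it is completed fails the run):
1. the lock's ring is pulled out, clear of the index plate (value of joint plunger above 0.01 m), for 0.05 s.
2. the carousel stands at the next notch anticlockwise with the lock snapped home (value of joint carousel between 1.017 and 1.077 rad and value of joint plunger below 0.004 m), for 0.2 s.
3. the tray is tipped (value of joint tray above 0.35 rad), for 0.05 s.
At the end, for the whole second after the job is handed in: The carousel is locked one notch anticlockwise from its start (1.047 rad, within 0.03 rad; lock drawn out less than 4 mm), all three lumps lie at rest inside the next crucible (centres below its rim), and the tray is back level (within 0.1 rad) (all of step 2 and horizontal distance between each of lump1, lump2, lump3 and cup_next below 0.034 m and z of lump1 in the frame of cup_next between 0 and 0.053 m and linear speed of each of lump1, lump2, lump3 below 0.03 m/s and z of lump2 in the frame of cup_next between 0 and 0.053 m and z of lump3 in the frame of cup_next between 0 and 0.053 m and value of joint tray below 0.1 rad); the robot touches nothing.
It fails at once if a bystander is moved more than 30 mm (distance of any of brush, jar, bottle, stone, wrench, beaker from where it was at the start of the episode above 0.03 m).
It fails at once if the tray is tipped before the empty crucible is locked under the hood (value of joint tray above 0.4 rad and (value of joint carousel below 1.017 rad or value of joint carousel above 1.077 rad or value of joint plunger above 0.006 m)).
It also fails if it takes over 61 s, if anything falls off the work surface, if the arm or the gripper's body presses on something with over 40 N, if the wrist force passes 120 N, or if a joint passes its speed limit or range.

### The arm

A 6-joint arm with a two-finger parallel gripper is mounted at the origin on the work surface. World frame = base frame: x ahead of the robot, y to its left, z up, the work surface at z = 0. Lengths are in m, angles in rad, forces in N, time in s.
With the tool pointing down it reaches from about 0.275 to 0.975 m from the base axis. Payload 8.4 kg.
Tool frame: the origin (TCP) lies midway between the tips of the shut fingers; the grasp point (between the pads) lies 19 mm behind it; x points along the fingers, z is the direction in which the jaws open and shut, and the axes are right-handed (so a half turn about x gives the same grasp; the last joint's range is limited). The gripper opens to 92 mm and grips with 3 to 60 N. Pads are 20 mm wide; open, the fingers measure 128 mm over their backs; the gripper's body (75 mm by 189 mm) begins 69 mm behind the grasp point.
Start: joints at [-1.172, 0.353, 1.633, -0, 1.155, -0.002], TCP at [0.244, -0.575, 0.215] pointing down, gripper open.
Joint ranges: [-2.63, 2.63], [-0.92, 2.1], [0.06, 2.66], [-1.3, 4.44], [0, 2.69], [-3.02, 3.02]. Speed limits (rad/s): [2.22, 2.22, 2.79, 3.14, 3.14, 3.14].

### API

Orientations are given as a unit quaternion [x, y, z, w].
In Python, from workcell import env, camera, get_calibration, workorder, finder gives the robot as it stands. The module is installed in compiled form; this text tells all that it offers.
- The arm moves only by the tool play_rows, never from a script. Its argument "commands" is a list of rows, each a list of 7 numbers: the shift along the tool's x, y, z in mm, then the turn, a rotation vector about the tool's x, y, z in rad, then the closure, from 0 (fully open) to 1 (shut). In form: [[dx, dy, dz, wx, wy, wz, gripper], ...]. A call has 1 to 10 rows; each row is the pose to reach, as a shift and turn from the pose commanded when the call began, along the tool's axes at that moment; what a row does not reach only later rows make up. A row lasts 1/8 s, in which the tool goes at most 62.5 mm and 10.7 degrees, less where a joint would pass 70% of its speed; a pose out of reach is approached as far as the arm can. A call with a gripper value outside its range is refused whole. The fingers move at their own pace and stop on an object; "force" is the grip in N (left out, the last holds). Time passes only in rows, so rows that repeat a pose let the fingers close. It gives the time, the measured TCP pose, the force and the opening at its end, in the units of the state.
- env.read_state(): the state, without advancing time (a new reading comes with each control period).
- camera(name): name is "scene" or "top"; returns (picture, depth): 400x640x3 uint8, red, green, blue; 400x640 float32, m along the optical axis (not along the pixel's ray), 0 where there is no reading.
- get_calibration(name): a dict with "fx", "fy", "cx", "cy" (pixels), "rvec" (rotation vector, rad) and "tvec" (3), from world to camera coordinates, as OpenCV has them. Camera axes: x right, y down, z forward; pixel columns grow to the right and rows downward; lengths in m; the calibration is good to about 2 mm. A picture is of the moment at which its call begins. get_calibration takes no time and is no camera call.
- workorder.finish_job(): hands the job in, once; it reports no verdict.
Trained networks look in the newest picture that a camera, given by its name, has taken for a name from the list of things; names that differ only in an ending like _2 or _b are one class to them, and where a whole thing is asked for, a point or a joint stands for the part that bears it (a point fixed in the world has none). Each returns a list of dicts, best first, with "p" (0 to 1); they miss things now and then, are a little off and sometimes report something else, mostly with a low value. They report only what shows in the picture. A call takes as long as a camera call.
- finder.silhouettes(camera, name): "mask" (400x640 bool, what is visible of it) and "xy" ([column, row] in pixels, amid what is visible of it).
The state is a dict: "clock": time; "qpos": joint angles; "qvel": joint speeds; "effort": joint torques, N m; "eef_pos": TCP position; "tool_rot": TCP orientation; "contact_force": force on the tool from outside, world axes, zero at the start; "wrist_torque": the same for the moment, N m; "grip_width": finger opening in m.
Only numpy, scipy, OpenCV 4.12 (cv2) and the standard library are available. Lean on these libraries where they do the work, as an engineer would, in place of code of your own. Each camera call takes 0.05 s, during which the arm holds its last target. There are 200 camera calls.

## Working session

There is one attempt and no reset: what is moved stays moved. The work goes in short steps, Python scripts to look and compute and a tool call to move; the robot and the scene stay as the last step left them, time stands still between calls to the robot, and variables do not carry over. Pictures are saved under pics/ and viewed, about 8 in all and at most 12, crops included, and the job is handed in when it is done.

Besides the shell and the picture viewer there is one more tool, called after "Call:" by a JSON object that holds its "op" and its "data", one argument or row to a line. play_rows: Moves the arm, as the interface text tells. Its arguments: {"type":"object","properties":{"commands":{"type":"array","items":{"type":"array","items":{"type":"number"}}},"force":{"type":"number"}},"required":["commands"]}

```bash
mkdir -p pics
cat > h.py <<'E'
import numpy as np, cv2
from scipy.spatial.transform import Rotation as R
from workcell import env, camera, get_calibration, workorder, finder
def cal(n):
    c=get_calibration(n); K=np.array([[c['fx'],0,c['cx']],[0,c['fy'],c['cy']],[0,0,1]])
    return K,R.from_rotvec(np.ravel(c['rvec'])).as_matrix(),np.ravel(c['tvec'])
def cloud(n,d):
    K,Rm,t=cal(n); v,u=np.mgrid[:400,:640]
    p=np.stack([(u-K[0,2])/K[0,0]*d,(v-K[1,2])/K[1,1]*d,d],-1)
    P=(p-t)@Rm; P[d<=0]=np.nan
    return P
def proj(n,P):
    K,Rm,t=cal(n); q=(np.atleast_2d(P)@Rm.T+t)@K.T
    return q[:,:2]/q[:,2:]
E
python3 - <<'E'
from h import *
ims=[]
for n in ('scene','top'):
    im,d=camera(n); np.save(n+'.npy',d); cv2.imwrite(n+'.png',im[:,:,::-1])
    cv2.imwrite('pics/%s0.png'%n,im[:,:,::-1])
    P=cloud(n,d)
    K,Rm,t=cal(n);print(n,'cam',-Rm.T@t)
    for k in ('ring_center','lever_knob','lock_bracket','station','bottle','jar','beaker','stone','wrench','brush','cup_next','hood','tray'):
        for r in finder.silhouettes(n,k)[:1]:
            m=r['mask']; print(k,round(r['p'],2),np.round(r['xy']),m.sum(),np.round(np.nanmedian(P[m],0),3),np.round(np.nanpercentile(P[m],2,axis=0),3),np.round(np.nanpercentile(P[m],98,axis=0),3))
s=env.read_state();print(s)
E
```

```text
scene cam [1.08327232 0.43919887 0.9897415 ]
ring_center 0.73 [318. 206.] 204 [0.473 0.015 0.047] [ 0.428 -0.028 -0.004] [0.516 0.056 0.051]
lever_knob 0.62 [312. 266.] 857 [0.686 0.148 0.137] [0.622 0.087 0.123] [0.731 0.192 0.219]
lock_bracket 0.84 [263. 245.] 4315 [ 0.68  -0.026  0.069] [ 0.474 -0.132  0.04 ] [0.784 0.075 0.102]
station 0.93 [284. 265.] 8281 [0.703 0.042 0.066] [ 0.511 -0.13   0.005] [0.789 0.212 0.161]
bottle 0.87 [435. 304.] 1067 [0.607 0.457 0.118] [0.577 0.429 0.011] [0.621 0.486 0.189]
jar 0.88 [235. 168.] 422 [ 0.471 -0.326  0.058] [ 0.437 -0.362  0.004] [ 0.49  -0.309  0.085]
beaker 0.89 [458. 259.] 813 [0.402 0.456 0.056] [ 0.37   0.423 -0.003] [0.441 0.487 0.089]
stone 0.71 [264. 147.] 559 [ 0.289 -0.334  0.026] [ 0.216 -0.385  0.001] [ 0.355 -0.29   0.03 ]
wrench 0.56 [414. 224.] 297 [0.331 0.29  0.004] [ 0.258  0.237 -0.003] [0.397 0.345 0.009]
brush 0.66 [363. 258.] 572 [0.531 0.21  0.015] [ 0.506  0.113 -0.002] [0.548 0.269 0.021]
cup_next 0.69 [267. 245.] 4209 [ 0.681 -0.028  0.069] [ 0.498 -0.133  0.039] [0.783 0.073 0.102]
hood 0.83 [284. 265.] 817
[... 1292 characters left out ...]
 0.188 0.222]
{'clock': 1.4, 'qpos': array([-1.17237936e+00,  3.53007413e-01,  1.63342274e+00,  1.03573804e-05,
        1.15521103e+00, -2.38320349e-03]), 'qvel': array([-3.19726344e-04,  3.39417662e-04,  1.11166921e-04,  1.21144382e-03,
        8.93383786e-05, -1.05475216e-03]), 'effort': array([ 1.81045766e-04, -5.93763256e+01, -3.34559834e+01,  6.98302221e-02,
        1.57497812e-02,  1.37271084e-05]), 'eef_pos': array([ 0.2438535 , -0.57544775,  0.21456859]), 'tool_rot': array([ 0.39047632,  0.58953583, -0.39045173,  0.58951098]), 'contact_force': array([0.31740963, 0.52436185, 1.05793873]), 'wrist_torque': array([ 0.01106339, -0.006455  ,  0.00077041]), 'grip_width': 0.0917383102815403}
```

View pics/scene0.png

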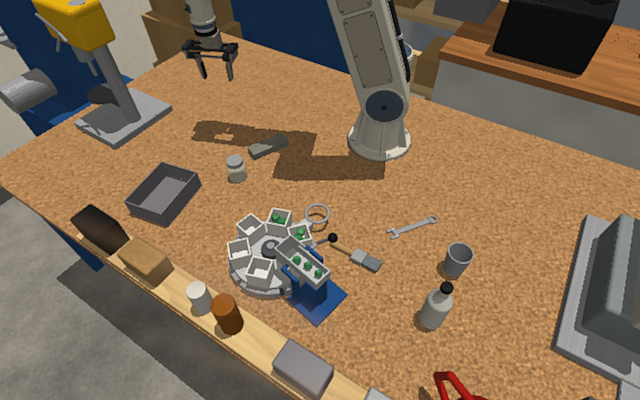

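View pics/top0.png

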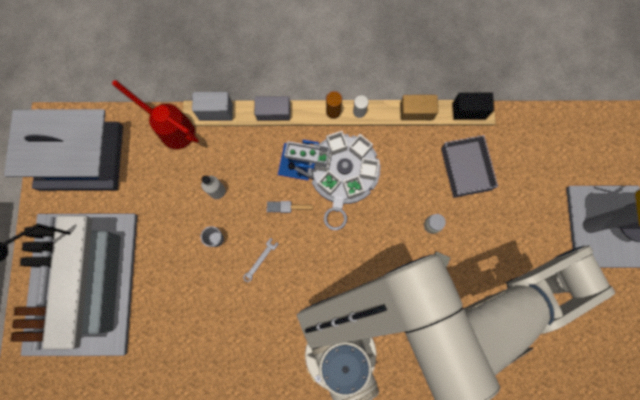

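Run:
```python
from h import *
from scipy.optimize import least_squares
S={n:(cv2.imread(n+'.png'),cloud(n,np.load(n+'.npy'))) for n in('scene','top')}
for n,(im,P) in S.items():
    box=(P[...,0]>.38)&(P[...,0]<.85)&(abs(P[...,1]-.03)<.22)
    # ring
    m=box&(P[...,0]<.53)&(abs(P[...,1]-.015)<.06)&(P[...,2]>.03)&(P[...,2]<.06)
    q=P[m]; 
    f=least_squares(lambda p:np.hypot(q[:,0]-p[0],q[:,1]-p[1])-.037,[.472,.014],loss='soft_l1',f_scale=.003)
    print(n,'ring',f.x,len(q),np.median(q[:,2]),f.cost)
    m=box&(P[...,2]>.097)&(P[...,2]<.108)&(P[...,1]<.1)
    r=P[m][:,:2]
    def res(p):
        d=r-p[:2]; best=np.full(len(r),.02)
        for k in range(6):
            a=p[2]+np.pi/6+k*np.pi/3; c,s=np.cos(a),np.sin(a)
            e=np.maximum(abs(d@[c,s]-.088),abs(d@[-s,c])); best=np.minimum(best,abs(e-.028))
        return best
    fs=[least_squares(res,[x,y,w],loss='soft_l1',f_scale=.003) for x in(.65,.66,.67,.68) for y in(-.03,-.015,0,.015) for w in(-.4,-.2,0,.2,.4)]
    g=min(fs,key=lambda f:f.cost); print('axis',g.x,len(r),g.cost, 'yaw from ring',np.arctan2(g.x[1]-f.x[1],g.x[0]-f.x[0]),'dist',np.hypot(*(g.x[:2]-f.x)))
    # knob: dark pixels
    k=box&(P[...,2]>.19)&(im.max(2)<60)
    print('knob',k.sum(),np.median(P[k],0), np.argwhere(k).mean(0)[::-1] if k.any() else '')
    b=box&(P[...,2]>.19); print(b.sum(),np.nanmedian(P[b],0),P[b][:,2].max())
```

```text
scene ring [0.47997741 0.01747466] 246 0.04663528675685953 0.0015095909449463084
axis [ 0.66889534 -0.01880726 -0.187901  ] 680 0.0015567041041986928 yaw from ring -0.18974093611362447 dist 0.19237037726473774
knob 67 [0.63012732 0.16875249 0.21749635] [332.20895522 237.35820896]
83 [0.63142117 0.16783417 0.21637653] 0.2216962431000356
top ring [0.47875379 0.0152786 ] 210 0.04830648325648004 0.0014306870784318196
axis [ 0.6694887  -0.02017145 -0.18719107] 478 0.003188755290447523 yaw from ring -0.18376348428036196 dist 0.19400132318854632
knob 34 [0.62589235 0.16533558 0.21997211] [291.38235294 165.23529412]
57 [0.62531343 0.16246721 0.21770018] 0.23156456294211805
```

```bash
cat >> h.py <<'E'
AX=np.array([.6692,-.0195]); YAW=-.187
def Rt(phi):  # tool x down, tool z at world angle phi
    x=np.array([0,0,-1.]); z=np.array([np.cos(phi),np.sin(phi),0]); return np.stack([x,np.cross(z,x),z],1)
def pol(r,car,z): # station polar of the lock
    a=np.pi+YAW+car; return np.array([AX[0]+r*np.cos(a),AX[1]+r*np.sin(a),z])
def st(x,y,z):
    c,s=np.cos(YAW),np.sin(YAW); return np.array([AX[0]+c*x-s*y,AX[1]+s*x+c*y,z])
def rows(targets,start=None):
    s=env.read_state()
    p0,R0=start if start else (s['eef_pos'],R.from_quat(s['tool_rot']).as_matrix())
    for p,Rm in targets:
        d=R0.T@(np.asarray(p)-p0)*1000; w=R.from_matrix(R0.T@Rm).as_rotvec()
        print([round(float(v),1) for v in d]+[round(float(v),3) for v in w])
def show():
    s=env.read_state(); Rm=R.from_quat(s['tool_rot']).as_matrix()
    print('t',round(s['clock'],2),'pos',np.round(s['eef_pos'],4),'phi',np.degrees(np.arctan2(Rm[1,2],Rm[0,2])).round(2),'F',np.round(s['contact_force'],1),'q',np.round(s['qpos'],2),'w',round(s['grip_width'],4))
E
python3 - <<'E'
from h import *
show()
for phi in (YAW-np.pi/2,YAW+np.pi/2):
    print(np.degrees(phi)); rows([(pol(.196,0,.215),Rt(phi)),(pol(.196,0,.12),Rt(phi)),(pol(.196,0,.025),Rt(phi))])
E
```

```text
t 1.4 pos [ 0.2439 -0.5754  0.2146] phi -67.04 F [0.3 0.5 1.1] q [-1.17  0.35  1.63  0.    1.16 -0.  ] w 0.0917
-100.71431076894639
[-0.4, 445.4, -454.6, 0.588, -0.0, 0.0]
[94.6, 445.4, -454.6, 0.588, -0.0, 0.0]
[189.6, 445.4, -454.6, 0.588, -0.0, 0.0]
79.2856892310536
[-0.4, 445.4, -454.6, -2.554, -0.0, -0.0]
[94.6, 445.4, -454.6, -2.554, -0.0, -0.0]
[189.6, 445.4, -454.6, -2.554, -0.0, -0.0]
```

Call:
{"op": "play_rows", "data": {
  "commands": [
    [0, 45, -45, 0.06, 0, 0, 1],
    [0, 90, -90, 0.12, 0, 0, 1],
    [0, 135, -135, 0.18, 0, 0, 1],
    [0, 180, -180, 0.24, 0, 0, 1],
    [0, 225, -225, 0.3, 0, 0, 1],
    [0, 270, -270, 0.36, 0, 0, 1],
    [0, 315, -315, 0.42, 0, 0, 1],
    [0, 360, -360, 0.48, 0, 0, 1],
    [0, 405, -410, 0.54, 0, 0, 1],
    [0, 445, -455, 0.588, 0, 0, 1]
  ],
  "force": 20
}}

```text
clock: 2.65
eef_pos: [0.473, 0.0082, 0.215]
tool_rot: [0.545, 0.45, -0.545, 0.451]
contact_force: [-0.2, -1.0, -1.1]
grip_width: 0.0007
```

Run:
```python
from h import *
show()
phi=YAW-np.pi/2
rows([(pol(.197,0,z),Rt(phi)) for z in (.2,.1,.025)])
```

```text
t 2.65 pos [0.473  0.0082 0.215 ] phi -100.82 F [-0.2 -1.  -1.1] q [ 0.01  0.11  1.95 -0.    1.08  1.77] w 0.0007
[15.0, 0.9, -9.3, -0.002, -0.0, -0.001]
[115.0, 0.8, -9.3, -0.002, -0.0, -0.001]
[190.0, 0.7, -9.2, -0.002, -0.0, -0.001]
```

Call:
{"op": "play_rows", "data": {
  "commands": [
    [30, 0, 0, 0, 0, 0, 1],
    [60, 0, 0, 0, 0, 0, 1],
    [90, 0, 0, 0, 0, 0, 1],
    [100, 0, 0, 0, 0, 0, 1],
    [100, 0, 0, 0, 0, 0, 1]
  ]
}}

```text
clock: 3.28
eef_pos: [0.4722, 0.0061, 0.1145]
tool_rot: [-0.544, -0.451, 0.545, -0.451]
contact_force: [0.1, 0.5, -0.6]
grip_width: 0.0006
```

Run:
```python
from h import *
show()
phi=YAW-np.pi/2
rows([(pol(.197,0,z),Rt(phi)) for z in (.025,)])
im,d=camera('scene'); cv2.imwrite('pics/s1.png',cv2.resize(im[130:310,210:400,::-1],None,fx=4,fy=3.3*4/3.3,interpolation=cv2.INTER_CUBIC)[:600])
```

```text
t 3.27 pos [0.4722 0.0061 0.1145] phi -100.73 F [ 0.1  0.5 -0.6] q [0.01 0.25 2.04 0.   0.85 1.77] w 0.0006
[89.5, 1.4, -11.5, -0.0, 0.0, 0.001]
```

View pics/s1.png

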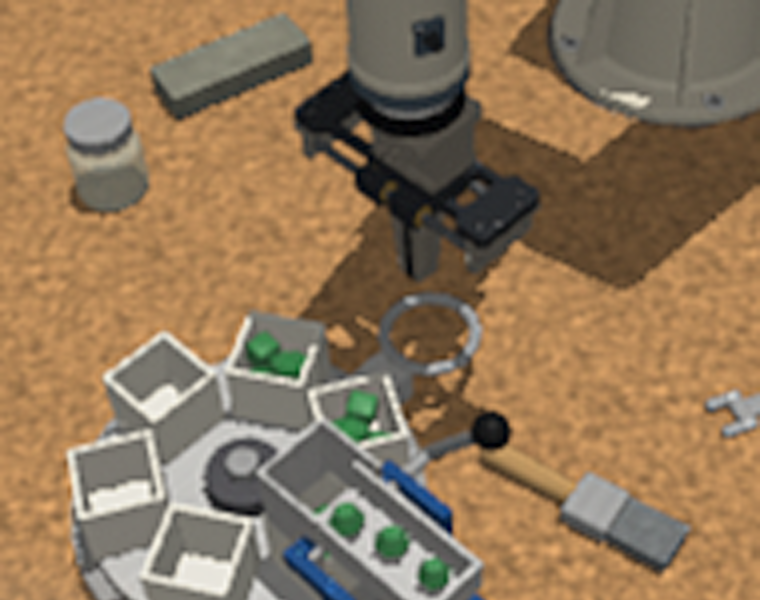

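Call:
{"op": "play_rows", "data": {
  "commands": [
    [0, 1, -11, 0, 0, 0, 1],
    [20, 1, -11, 0, 0, 0, 1],
    [40, 1, -11, 0, 0, 0, 1],
    [40, 1, -11, 0, 0, 0, 1]
  ]
}}

```text
clock: 3.82
eef_pos: [0.4751, 0.0172, 0.0744]
tool_rot: [-0.544, -0.451, 0.545, -0.451]
contact_force: [-0.3, 0.1, 0.2]
grip_width: 0.0006
```

Run:
```python
from h import *
show()
phi=YAW-np.pi/2
print(proj('scene',env.read_state()['eef_pos']),proj('scene',pol(.196,0,.046)))
rows([(pol(.196,0,z),Rt(phi)) for z in (.025,)])
im,d=camera('scene'); cv2.imwrite('pics/s2.png',cv2.resize(im[150:270,250:400,::-1],None,fx=5,fy=5,interpolation=cv2.INTER_CUBIC))
```

```text
t 3.83 pos [0.4751 0.0172 0.0744] phi -100.72 F [-0.3  0.1  0.2] q [0.03 0.32 2.06 0.   0.76 1.79] w 0.0006
[[316.61361496 207.2957678 ]] [[316.49661581 213.13136801]]
[49.4, 1.6, -0.0, -0.0, 0.0, 0.001]
```

View pics/s2.png

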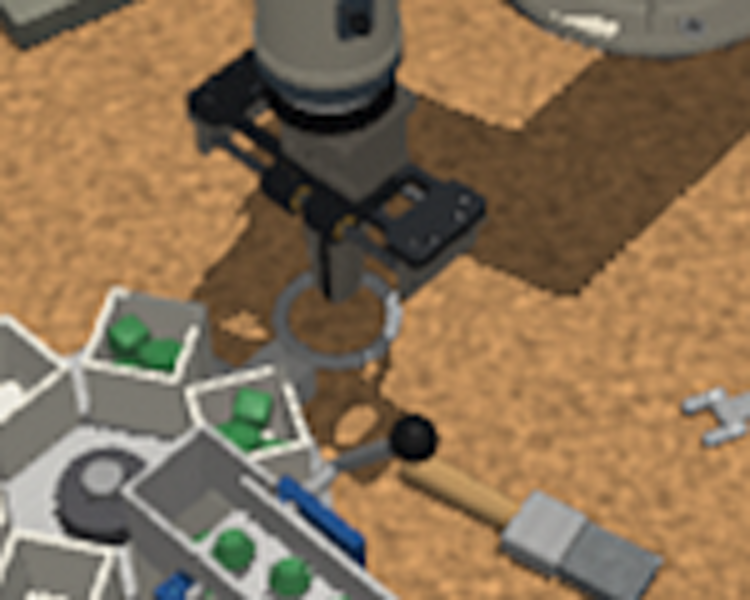

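Call:
{"op": "play_rows", "data": {
  "commands": [
    [15, 1, 0, 0, 0, 0, 1],
    [30, 1, 0, 0, 0, 0, 1],
    [48, 1, 0, 0, 0, 0, 1],
    [48, 1, 0, 0, 0, 0, 1]
  ]
}}

```text
clock: 4.38
eef_pos: [0.4751, 0.0165, 0.0251]
tool_rot: [-0.544, -0.452, 0.545, -0.45]
contact_force: [-0.3, -0.8, -0.4]
grip_width: 0.0005
```

Run:
```python
from h import *
show()
phi=YAW-np.pi/2
rows([(pol(r,0,.025),Rt(phi)) for r in (.196,.2125,.2285)])
```

```text
t 4.38 pos [0.4751 0.0165 0.0251] phi -100.73 F [-0.3 -0.8 -0.4] q [0.03 0.41 2.09 0.   0.65 1.79] w 0.0005
[0.1, 1.4, -0.7, -0.0, 0.001, 0.003]
[0.2, -15.1, -0.7, -0.0, 0.001, 0.003]
[0.2, -31.1, -0.7, -0.0, 0.001, 0.003]
```

Call:
{"op": "play_rows", "data": {
  "commands": [
    [0, -6, 0, 0, 0, 0, 1],
    [0, -12, 0, 0, 0, 0, 1],
    [0, -18, 0, 0, 0, 0, 1],
    [0, -24, 0, 0, 0, 0, 1],
    [0, -24, 0, 0, 0, 0, 1]
  ]
}}

```text
clock: 5.0
eef_pos: [0.4548, 0.021, 0.0273]
tool_rot: [0.546, 0.45, -0.543, 0.452]
contact_force: [7.1, -2.6, -2.6]
grip_width: 0.0006
```

```bash
cat >> h.py <<'E'
def ringfit(car0,name='scene',r0=.205):
    im,d=camera(name); P=cloud(name,d); c=pol(r0,car0,.046)
    m=(np.hypot(P[...,0]-c[0],P[...,1]-c[1])<.06)&(np.hypot(P[...,0]-AX[0],P[...,1]-AX[1])>.163)&(P[...,2]>.036)&(P[...,2]<.054)
    q=P[m]
    from scipy.optimize import least_squares
    f=least_squares(lambda p:np.hypot(q[:,0]-p[0],q[:,1]-p[1])-.037,c[:2],loss='soft_l1',f_scale=.002)
    v=f.x-AX; a=np.arctan2(v[1],v[0])-np.pi-YAW
    print('ring',len(q),'r',np.hypot(*v).round(4),'car',np.round((a+np.pi)%(2*np.pi)-np.pi,3))
    return im
E
python3 - <<'E'
from h import *
show(); im=ringfit(0)
s=env.read_state(); print(np.hypot(*(s['eef_pos'][:2]-AX)))
E
```

```text
t 5.0 pos [0.4548 0.021  0.0273] phi -100.71 F [ 7.1 -2.6 -2.6] q [ 0.04  0.38  2.13 -0.    0.62  1.8 ] w 0.0006
ring 173 r 0.1947 car -0.006
0.21790104939430816
```

Call:
{"op": "play_rows", "data": {
  "commands": [
    [0, -4, 0, 0, 0, 0, 1],
    [0, -8, 0, 0, 0, 0, 1],
    [0, -12, 0, 0, 0, 0, 1],
    [0, -15, 0, 0, 0, 0, 1],
    [0, -15, 0, 0, 0, 0, 1]
  ]
}}

```text
clock: 5.68
eef_pos: [0.4421, 0.0237, 0.0276]
tool_rot: [0.547, 0.449, -0.542, 0.453]
contact_force: [9.9, -3.6, -6.1]
grip_width: 0.0003
```

Run:
```python
from h import *
show(); im=ringfit(0)
s=env.read_state(); p=s['eef_pos'];print(np.hypot(*(p[:2]-AX)))
cv2.imwrite('pics/s3.png',cv2.resize(im[150:270,250:400,::-1],None,fx=5,fy=5,interpolation=cv2.INTER_CUBIC))
phi=YAW-np.pi/2
r=.2345; st0=(pol(r,0,p[2]),Rt(phi))
rows([(pol(r,c,p[2]),Rt(phi+c)) for c in np.arange(.1,1.01,.1)],st0)
```

```text
t 5.67 pos [0.4421 0.0237 0.0276] phi -100.71 F [ 9.9 -3.6 -6.1] q [ 0.05  0.36  2.16 -0.    0.61  1.81] w 0.0003
ring 192 r 0.2078 car -0.006
0.23100438510063706
[0.0, 1.2, 23.4, -0.1, 0.0, 0.0]
[0.0, 4.7, 46.6, -0.2, 0.0, 0.0]
[0.0, 10.5, 69.3, -0.3, 0.0, 0.0]
[0.0, 18.5, 91.3, -0.4, 0.0, 0.0]
[0.0, 28.7, 112.4, -0.5, 0.0, 0.0]
[0.0, 41.0, 132.4, -0.6, 0.0, 0.0]
[0.0, 55.1, 151.1, -0.7, 0.0, 0.0]
[0.0, 71.1, 168.2, -0.8, 0.0, 0.0]
[0.0, 88.7, 183.7, -0.9, 0.0, 0.0]
[0.0, 107.8, 197.3, -1.0, 0.0, 0.0]
```

View pics/s3.png

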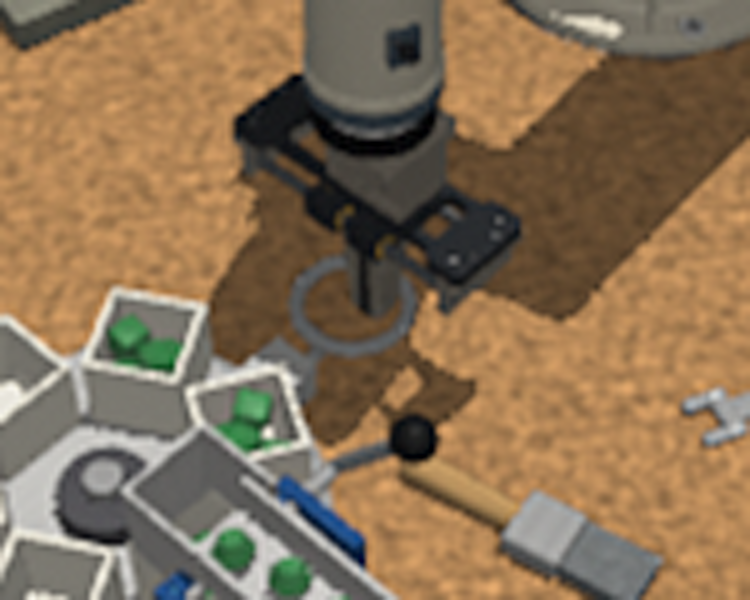

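Call:
{"op": "play_rows", "data": {
  "commands": [
    [0, -2, 0, 0, 0, 0, 1],
    [0, -1, 24, -0.1, 0, 0, 1],
    [0, 3, 47, -0.2, 0, 0, 1],
    [0, 9, 70, -0.3, 0, 0, 1],
    [0, 17, 93, -0.4, 0, 0, 1],
    [0, 27, 114, -0.5, 0, 0, 1],
    [0, 40, 135, -0.6, 0, 0, 1],
    [0, 54, 154, -0.7, 0, 0, 1],
    [0, 70, 171, -0.8, 0, 0, 1],
    [0, 70, 171, -0.8, 0, 0, 1]
  ]
}}

```text
clock: 6.98
eef_pos: [0.4794, -0.1582, 0.0277]
tool_rot: [0.327, 0.625, -0.325, 0.63]
contact_force: [10.1, 7.0, 0.4]
grip_width: 0.0006
```

Run:
```python
from h import *
show(); im=ringfit(.8)
s=env.read_state(); v=s['eef_pos'][:2]-AX;print(np.hypot(*v),(np.arctan2(v[1],v[0])-np.pi-YAW)%(2*np.pi))
```

```text
t 6.97 pos [ 0.4794 -0.1582  0.0277] phi -54.92 F [10.1  7.   0.4] q [-0.32  0.43  2.03  0.    0.67  0.63] w 0.0006
ring 179 r 0.2106 car 0.815
0.2351842759286755 0.8152061561008939
```

Call:
{"op": "play_rows", "data": {
  "commands": [
    [0, 1, 18, -0.075, 0, 0, 1],
    [0, 3, 36, -0.15, 0, 0, 1],
    [0, 3, 36, -0.15, 0, 0, 1],
    [0, 15, 34, -0.15, 0, 0, 1],
    [0, 27, 32, -0.15, 0, 0, 1],
    [0, 38, 30, -0.15, 0, 0, 1],
    [0, 38, 30, -0.15, 0, 0, 1]
  ]
}}

```text
clock: 7.9
eef_pos: [0.5236, -0.1593, 0.0265]
tool_rot: [0.278, 0.65, -0.278, 0.65]
contact_force: [-0.3, -1.0, 0.9]
grip_width: 0.0006
```

Run:
```python
from h import *
show(); im=ringfit(.95)
s=env.read_state(); v=s['eef_pos'][:2]-AX;print(np.hypot(*v),(np.arctan2(v[1],v[0])-np.pi-YAW)%(2*np.pi))
phi=YAW-np.pi/2
rows([(pol(.202,c,.027),Rt(phi+c)) for c in np.arange(.96,1.14,.02)])
```

```text
t 7.9 pos [ 0.5236 -0.1593  0.0265] phi -46.23 F [-0.3 -1.   0.9] q [-0.3   0.49  1.94 -0.    0.72  0.51] w 0.0006
ring 174 r 0.207 car 0.964
0.20235414611218303 0.9516650161572935
[-0.6, 0.4, 1.7, -0.009, -0.0, 0.0]
[-0.6, 0.4, 5.7, -0.029, -0.0, 0.0]
[-0.6, 0.6, 9.8, -0.049, -0.0, 0.0]
[-0.6, 0.8, 13.8, -0.069, -0.0, 0.0]
[-0.6, 1.2, 17.8, -0.089, -0.0, 0.0]
[-0.6, 1.6, 21.8, -0.109, -0.0, 0.0]
[-0.6, 2.0, 25.9, -0.129, -0.0, 0.0]
[-0.6, 2.6, 29.9, -0.149, -0.0, 0.0]
[-0.6, 3.2, 33.8, -0.169, -0.0, 0.0]
```

Call:
{"op": "play_rows", "data": {
  "commands": [
    [0, 0, 5, -0.02, 0, 0, 1],
    [0, 1, 10, -0.05, 0, 0, 1],
    [0, 1, 15, -0.07, 0, 0, 1],
    [0, 1, 20, -0.09, 0, 0, 1],
    [0, 2, 24, -0.1, 0, 0, 1],
    [0, 2, 24, -0.1, 0, 0, 1]
  ]
}}

```text
clock: 8.7
eef_pos: [0.542, -0.1763, 0.0266]
tool_rot: [0.245, 0.663, -0.245, 0.664]
contact_force: [0.3, -0.3, 0.3]
grip_width: 0.0005
```

Run:
```python
from h import *
show(); im=ringfit(1.0)
```

```text
t 8.7 pos [ 0.542  -0.1763  0.0266] phi -40.57 F [ 0.3 -0.3  0.3] q [-0.32  0.51  1.89 -0.    0.74  0.39] w 0.0005
ring 169 r 0.2026 car 1.012
```

Call:
{"op": "play_rows", "data": {
  "commands": [
    [0, 0, 3, 0, 0, 0, 1],
    [0, 0, 6, 0, 0, 0, 1],
    [0, 0, 8, 0, 0, 0, 1],
    [0, 0, 8, 0, 0, 0, 1]
  ]
}}

```text
clock: 9.25
eef_pos: [0.5476, -0.1812, 0.0266]
tool_rot: [0.245, 0.663, -0.245, 0.663]
contact_force: [0.8, -0.5, 0.9]
grip_width: 0.0007
```

Run:
```python
from h import *
show(); im=ringfit(1.04)
cv2.imwrite('pics/s4.png',cv2.resize(im[150:270,210:360,::-1],None,fx=5,fy=5,interpolation=cv2.INTER_CUBIC))
```

```text
t 9.25 pos [ 0.5476 -0.1812  0.0266] phi -40.57 F [ 0.8 -0.5  0.9] q [-0.32  0.52  1.87  0.    0.75  0.39] w 0.0007
ring 147 r 0.1953 car 1.038
```

View pics/s4.png

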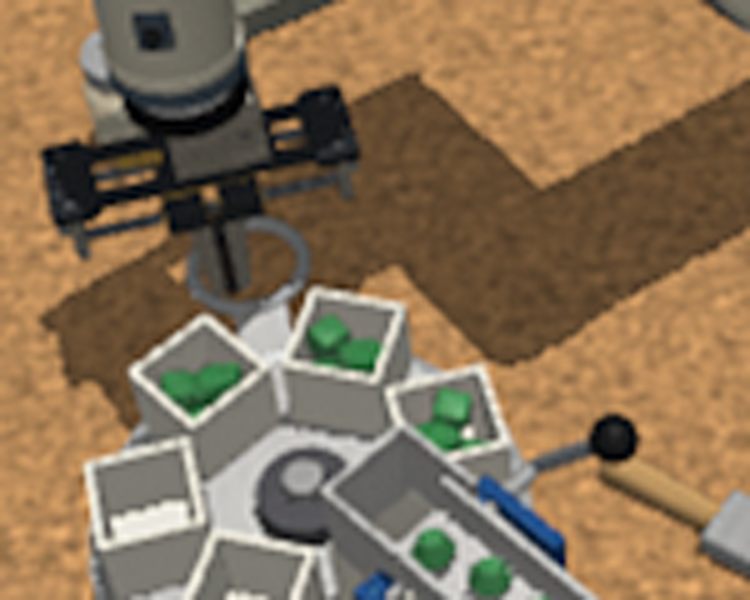

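Call:
{"op": "play_rows", "data": {
  "commands": [
    [0, 0, 2, 0, 0, 0, 1],
    [0, 0, 4, 0, 0, 0, 1],
    [0, 0, 5, 0, 0, 0, 1],
    [0, 0, 5, 0, 0, 0, 1]
  ]
}}

```text
clock: 9.8
eef_pos: [0.5499, -0.1834, 0.0262]
tool_rot: [0.245, 0.664, -0.245, 0.662]
contact_force: [-3.9, 4.5, 2.4]
grip_width: 0.0005
```

Run:
```python
from h import *
show(); im=ringfit(1.04)
phi=YAW-np.pi/2
rows([(pol(.197,1.04,.027),Rt(phi+1.047))])
```

```text
t 9.8 pos [ 0.5499 -0.1834  0.0262] phi -40.58 F [-3.9  4.5  2.4] q [-0.32  0.52  1.86  0.    0.76  0.38] w 0.0005
ring 151 r 0.1949 car 1.049
[-0.7, 5.1, -17.9, 0.003, -0.003, 0.001]
```

Call:
{"op": "play_rows", "data": {
  "commands": [
    [0, 2, -10, 0, 0, 0, 1],
    [0, 4, -19, 0, 0, 0, 1],
    [0, 4, -19, 0, 0, 0, 1],
    [-40, 4, -19, 0, 0, 0, 1],
    [-100, 4, -19, 0, 0, 0, 1],
    [-160, 4, -19, 0, 0, 0, 1],
    [-220, 4, -19, 0, 0, 0, 1],
    [-270, 4, -19, 0, 0, 0, 1],
    [-270, 4, -19, 0, 0, 0, 1]
  ]
}}

```text
clock: 10.98
eef_pos: [0.5417, -0.1698, 0.3013]
tool_rot: [0.245, 0.66, -0.245, 0.666]
contact_force: [0.4, -0.1, -0.6]
grip_width: 0.0004
```

Run:
```python
from h import *
show(); ringfit(1.04); im=ringfit(1.04,'top')
s=env.read_state()
rows([(st(-.075,.222,s['eef_pos'][2]),Rt(YAW)),(st(-.075,.222,.2),Rt(YAW))])
```

```text
t 10.97 pos [ 0.5417 -0.1698  0.3013] phi -40.56 F [ 0.4 -0.1 -0.6] q [-0.31  0.19  1.66 -0.    1.28  0.4 ] w 0.0004
ring 160 r 0.1943 car 1.054
ring 12 r 0.195 car 1.066
[-0.1, 353.2, -174.1, -0.521, 0.001, -0.0]
[96.5, 353.2, -174.2, -0.521, 0.001, -0.0]
```

Call:
{"op": "play_rows", "data": {
  "commands": [
    [0, 45, -22, -0.06, 0, 0, 1],
    [0, 90, -44, -0.12, 0, 0, 1],
    [0, 135, -66, -0.18, 0, 0, 1],
    [0, 180, -88, -0.24, 0, 0, 1],
    [0, 225, -110, -0.32, 0, 0, 1],
    [0, 270, -132, -0.4, 0, 0, 1],
    [0, 315, -155, -0.48, 0, 0, 1],
    [0, 353, -174, -0.52, 0, 0, 1],
    [0, 353, -174, -0.52, 0, 0, 1]
  ]
}}

```text
clock: 12.2
eef_pos: [0.6361, 0.2148, 0.2936]
tool_rot: [0.065, 0.705, -0.066, 0.703]
contact_force: [-0.7, 0.0, -0.1]
grip_width: 0.0004
```

Run:
```python
from h import *
show(); ringfit(1.04); im,d=camera('top'); P=cloud('top',d)
b=(P[...,2]>.19)&(P[...,2]<.24)&(np.hypot(P[...,0]-.628,P[...,1]-.165)<.03);print('knob',b.sum(),np.median(P[b],0))
rows([(st(-.075,.222,.2),Rt(YAW)),(st(-.075,.197,.2),Rt(YAW)),(st(-.075,.100,.2),Rt(YAW))])
im,d=camera('scene')
cv2.imwrite('pics/s5.png',cv2.resize(im[130:310,210:400,::-1],None,fx=3.3,fy=3.3,interpolation=cv2.INTER_CUBIC))
```

```text
t 12.2 pos [0.6361 0.2148 0.2936] phi -10.58 F [-0.7  0.  -0.1] q [0.32 0.37 1.43 0.   1.34 0.51] w 0.0004
ring 156 r 0.1942 car 1.055
knob 0 [nan nan nan]
[94.4, 1.0, 1.0, -0.001, -0.003, 0.002]
[94.5, -24.0, 1.0, -0.001, -0.003, 0.002]
[94.7, -121.0, 1.1, -0.001, -0.003, 0.002]
  return _methods._mean(a, axis=axis, dtype=dtype,
  ret = um.true_divide(
```

View pics/s5.png

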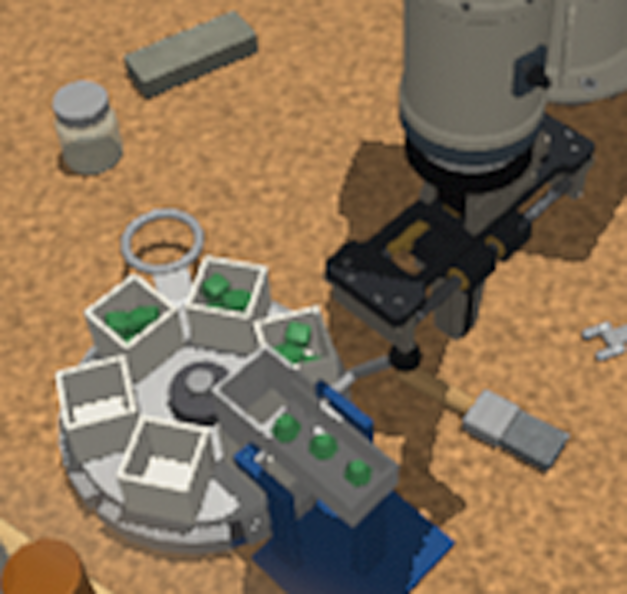

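Call:
{"op": "play_rows", "data": {
  "commands": [
    [30, 1, 1, 0, 0, 0, 1],
    [60, 1, 1, 0, 0, 0, 1],
    [90, 1, 1, 0, 0, 0, 1],
    [93, 1, 1, 0, 0, 0, 1],
    [93, -15, 1, 0, 0, 0, 1],
    [93, -25, 1, 0, 0, 0, 1],
    [93, -25, 1, 0, 0, 0, 1]
  ]
}}

```text
clock: 13.22
eef_pos: [0.6336, 0.1867, 0.205]
tool_rot: [0.067, 0.703, -0.067, 0.705]
contact_force: [0.7, 0.8, -2.3]
grip_width: 0.0008
```

Run:
```python
from h import *
show(); ringfit(1.04); 
rows([(st(-.075,y,.2),Rt(YAW)) for y in (.197,.1)])
print(proj('scene',st(-.075,.174,.211)))
im,d=camera('scene')
cv2.imwrite('pics/s6.png',cv2.resize(im[180:300,270:400,::-1],None,fx=5,fy=5,interpolation=cv2.INTER_CUBIC))
```

```text
t 13.22 pos [0.6336 0.1867 0.205 ] phi -10.85 F [ 0.7  0.8 -2.3] q [0.28 0.42 1.56 0.   1.16 0.47] w 0.0008
ring 159 r 0.194 car 1.055
[4.7, 0.5, -1.6, -0.002, 0.001, -0.001]
[4.6, -96.5, -1.4, -0.002, 0.001, -0.001]
[[331.55565956 237.54027302]]
```

View pics/s6.png

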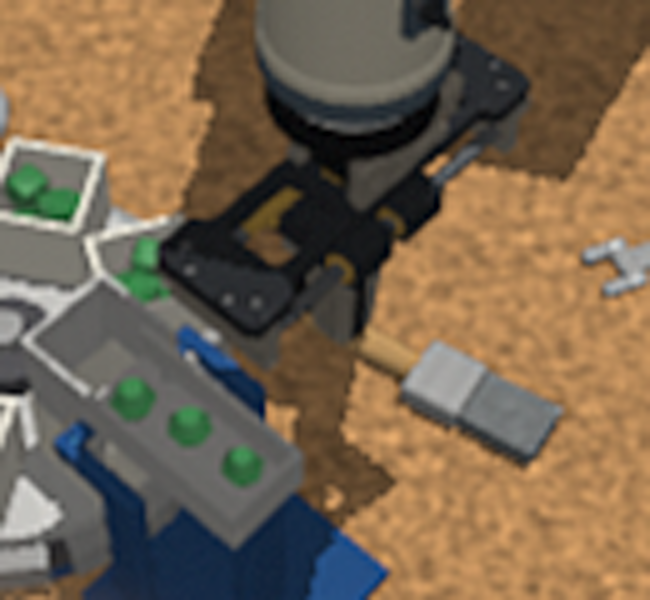

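Call:
{"op": "play_rows", "data": {
  "commands": [
    [0, -8, 0, 0, 0, 0, 1],
    [0, -16, 0, 0, 0, 0, 1],
    [0, -25, 0, 0, 0, 0, 1],
    [0, -35, 0, 0, 0, 0, 1],
    [0, -45, 0, 0, 0, 0, 1],
    [0, -55, 0, 0, 0, 0, 1],
    [0, -65, 0, 0, 0, 0, 1],
    [0, -75, 0, 0, 0, 0, 1],
    [0, -85, 0, 0, 0, 0, 1],
    [0, -93, 0, 0, 0, 0, 1]
  ]
}}

```text
clock: 14.58
eef_pos: [0.6154, 0.0955, 0.2034]
tool_rot: [0.066, 0.704, -0.066, 0.704]
contact_force: [-0.1, 0.8, -0.1]
grip_width: 0.0004
```

Call:
{"op": "play_rows", "data": {
  "commands": [
    [0, 0, 0, 0, 0, 0, 1],
    [0, 0, 0, 0, 0, 0, 1],
    [0, 0, 0, 0, 0, 0, 1],
    [0, 0, 0, 0, 0, 0, 1]
  ]
}}

```text
clock: 15.08
eef_pos: [0.6158, 0.0965, 0.2036]
tool_rot: [0.066, 0.704, -0.066, 0.704]
contact_force: [0.7, 0.1, 0.5]
grip_width: 0.0007
```

Run:
```python
from h import *
show(); im=ringfit(1.04); 
cv2.imwrite('pics/s7.png',cv2.resize(im[180:310,220:370,::-1],None,fx=4.5,fy=4.5,interpolation=cv2.INTER_CUBIC))
```

```text
t 15.07 pos [0.6158 0.0965 0.2036] phi -10.75 F [0.7 0.1 0.5] q [0.15 0.36 1.65 0.   1.13 0.34] w 0.0007
ring 160 r 0.1939 car 1.055
```

View pics/s7.png

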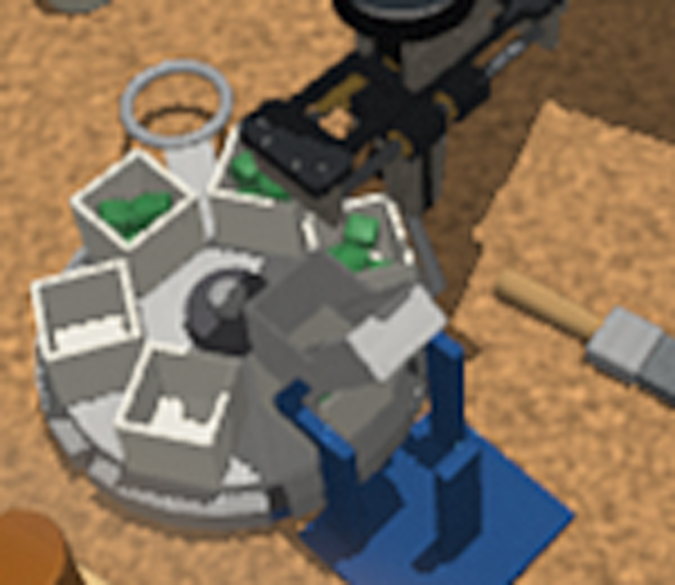

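Call:
{"op": "play_rows", "data": {
  "commands": [
    [0, 10, 0, 0, 0, 0, 1],
    [0, 20, 0, 0, 0, 0, 1],
    [0, 30, 0, 0, 0, 0, 1],
    [0, 40, 0, 0, 0, 0, 1],
    [0, 50, 0, 0, 0, 0, 1],
    [0, 60, 0, 0, 0, 0, 1],
    [0, 70, 0, 0, 0, 0, 1],
    [0, 80, 0, 0, 0, 0, 1],
    [0, 95, 0, 0, 0, 0, 1],
    [0, 120, 0, 0, 0, 0, 1]
  ]
}}

```text
clock: 16.38
eef_pos: [0.6384, 0.215, 0.2037]
tool_rot: [0.067, 0.704, -0.067, 0.704]
contact_force: [0.2, 0.3, 0.2]
grip_width: 0.0003
```

Call:
{"op": "play_rows", "data": {
  "commands": [
    [-20, 10, 0, 0, 0, 0, 1],
    [-60, 10, 0, 0, 0, 0, 1],
    [-110, 10, 0, 0, 0, 0, 1],
    [-130, -10, -50, 0, 0, 0, 1],
    [-130, -10, -100, 0, 0, 0, 1],
    [-130, -10, -150, 0, 0, 0, 1],
    [-130, -10, -200, 0, 0, 0, 1],
    [-130, -10, -200, 0, 0, 0, 1]
  ]
}}

```text
clock: 17.38
eef_pos: [0.4374, 0.2431, 0.3343]
tool_rot: [0.066, 0.704, -0.065, 0.704]
contact_force: [-0.2, 0.1, -0.5]
grip_width: 0.0005
```

Run:
```python
from h import *
show(); im=ringfit(1.04); 
a=cv2.resize(im[190:320,220:360],None,fx=5,fy=4.6,interpolation=cv2.INTER_CUBIC)
cv2.imwrite('pics/s8.png',a[:,:,::-1])
for n in('scene','top'):
  im,d=camera(n);P=cloud(n,d); c=st(0,.088,.05)
  g=(im[...,1]>1.4*im[...,0])&(im[...,1]>1.25*im[...,2])&(im[...,1]>40)&(abs(P[...,0]-.68)<.2)&(abs(P[...,1]-.05)<.2)
  nn,L,S,C=cv2.connectedComponentsWithStats(g.astype('uint8'))
  for i in range(1,nn):
    q=np.nanmedian(P[L==i],0)-[*AX,0]; print(n,C[i].round(),S[i,4],'station',np.round([q[0]*np.cos(YAW)+q[1]*np.sin(YAW),-q[0]*np.sin(YAW)+q[1]*np.cos(YAW),q[2]],3))
  k=(im.max(2)<60)&(P[...,2]>.19)&(np.hypot(P[...,0]-.628,P[...,1]-.165)<.04);print('knob',k.sum(),np.median(P[k],0))
```

```text
t 17.38 pos [0.4374 0.2431 0.3343] phi -10.63 F [-0.2  0.1 -0.5] q [0.5  0.06 1.74 0.   1.34 0.69] w 0.0005
ring 156 r 0.1942 car 1.055
scene [278. 219.] 100 station [-0.073 -0.049  0.094]
scene [250. 227.] 97 station [ 0.002 -0.085  0.093]
scene [299. 234.] 83 station [-0.084  0.041  0.093]
knob 68 [0.63135861 0.16869301 0.21759888]
top [319. 158.] 3 station [0.012 0.097 0.067]
top [324. 159.] 9 station [0.008 0.078 0.071]
top [369. 167.] 88 station [ 0.001 -0.087  0.092]
top [329. 182.] 88 station [-0.076  0.044  0.095]
top [354. 186.] 86 station [-0.075 -0.044  0.093]
knob 34 [0.62661911 0.1653506  0.21968721]
```

View pics/s8.png

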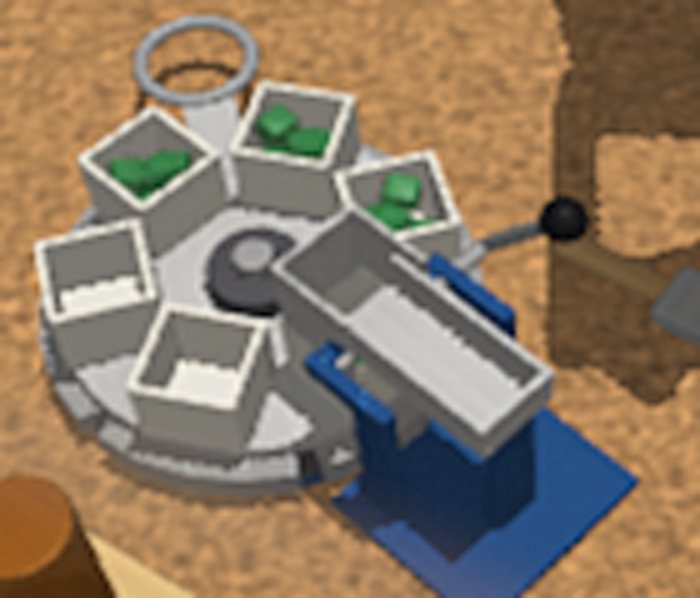

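```bash
python3 -c "
from h import *
print(workorder.finish_job())"
```

```text
the job is handed in; nothing more can be done
None
```

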